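# Hold a lens barrel pressed in the V-block jig

### The arm

A 7-joint arm with a two-finger parallel gripper is mounted at the origin on the work surface. World frame = base frame: x ahead of the robot, y to its left, z up, the work surface at z = 0. Lengths are in m, angles in rad, forces in N, time in s.
With the tool pointing down it reaches from about 0.4 to 0.875 m from the base axis. Payload 19.3 kg.
Tool frame: the origin (TCP) lies midway between the tips of the shut fingers; the grasp point (between the pads) lies 19 mm behind it; z points along the fingers, y is the direction in which the jaws open and shut (so a half turn about z gives the same grasp; the last joint's range is limited). The gripper opens to 85 mm and grips with 20 to 120 N. Pads are 22 mm wide; open, the fingers measure 114 mm over their backs; the gripper's body (76 mm by 85 mm) begins 54 mm behind the grasp point. The pads swing forward as they close: fully open they stand 13 mm farther back than shut.
Start: joints at [-1.282, 0.521, -0.036, 1.599, 0.021, 1.021, -0.113], TCP at [0.219, 0.585, 0.231] pointing down, gripper open.
Joint ranges: [-2.91, 2.91], [-0.3, 2.13], [-1.5, 1.42], [0.17, 2.43], [-1.26, 4.41], [0.16, 1.93], [-2.52, 2.52]. Speed limits (rad/s): [1.89, 1.89, 2.39, 2.39, 3.01, 3.01, 3.01].

### API

Orientations are given as [roll, pitch, yaw] about the fixed x, y, z axes, in that order (R = Rz(yaw) Ry(pitch) Rx(roll)).
In Python, from workcell import telemetry, cams, workorder gives the robot as it stands. The module is installed in compiled form; this text tells all that it offers.
- The arm moves only by the tool apply_moves, never from a script. Its argument "steps" is a list of rows, each a list of 4 numbers: the shift along the tool's x, y, z in cm, then the turn about the tool's z in rad. A call has exactly 10 rows; each row is the pose to reach, as a shift and turn from the pose commanded when the call began, along the tool's axes at that moment; what a row does not reach only later rows make up. A row lasts 1/12 s, in which the tool goes at most 41.7 mm and 7.16 degrees, less where a joint would pass 70% of its speed; a pose out of reach is approached as far as the arm can. A call with a gripper value outside its range is refused whole. "claw" is the closure, from 0 (fully open) to 1 (shut), set as the call begins (left out, the last holds). The fingers move at their own pace and stop on an object; "force" is the grip in N (left out, the last holds). Time passes only in rows, so rows that repeat a pose let the fingers close, or fill a call up. It gives the time, the measured TCP pose, the force and the opening at its end, in the units of the state.
- telemetry.observe(): the state, without advancing time (a new reading comes with each control period).
- cams.grab_frame(name): name is "side" or "top" or "wrist"; returns a dict with "color" (400x640x3 uint8, red, green, blue), "mtx" (3x3 intrinsics, pixels), "k1" (the pictures are not rectified: a ray, as slopes to the right and down, at radius r is drawn at 1 + k1 r^2 times it, then the intrinsics apply), "eye" and "orientation" of the camera in the world; the wrist camera has in their place "T_tool_cam" (4x4, takes a point from camera to tool coordinates, whose origin is the TCP and whose axes are the flange's). Camera axes: x right, y down, z forward; pixel columns grow to the right and rows downward; lengths in m; the calibration is good to about 2 mm. A picture is of the moment at which its call begins: read the wrist's pose just before it. There is no depth.
- workorder.job_done(): hands the job in, once; it reports no verdict.
Trained networks look in the newest picture that a camera, given by its name, has taken for a name from the list of things; names that differ only in an ending like _2 or _b are one class to them, and where a whole thing is asked for, a point or a joint stands for the part that bears it (a point fixed in the world has none). Each returns a list of dicts, best first, with "score" (0 to 1); they miss things now and then, are a little off and sometimes report something else, mostly with a low value. They report only what shows in the picture. A call takes as long as a camera call. They do not tell look-alikes from the thing itself.
- cams.find_in(camera, name): "box" ([left, top, width, height] in pixels, round what is visible of it).
- cams.pinpoint(camera, name): "uv" ([column, row] in pixels: a listed point, or the origin of a listed thing).
The state is a dict: "clock": time; "qpos": joint angles; "qd": joint speeds; "joint_efforts": joint torques, N m; "position": TCP position; "tool_rot": TCP orientation; "force": force on the tool from outside, world axes, zero at the start; "moment": the same for the moment, N m; "grip_width": finger opening in m.
Only numpy, scipy, OpenCV 4.12 (cv2) and the standard library are available. Lean on these libraries where they do the work, as an engineer would, in place of code of your own. Each camera call takes 0.05 s, during which the arm holds its last target. There are 200 camera calls.

### The job

At the lamp test bench, slide the guard plate up out of the slot of the V-block jig and stand it upright in the slot of the aluminium rack. Then pick the lens barrel out of its foam cradle, lay it lengthwise and centred in the V so that it rests on both sloping faces, and press it down there with about 15 newtons, evenly on both faces and never with brute force. Finish while still gripping the barrel and pressing it down (do not let go), and leave the carton, lamp holder and relay where they are.

Things in the scene. Friction and masses are not known exactly. Their poses are not given: they have to be found in the camera images.
- jig: Fixed V-block jig: base board 120 x 90 x 10 mm, origin at the centre of its underside, on the table; z up. Two steel V-blocks stand on it at x = -48..-26 and 26..48 mm, out to y = +-30; fingers fit in the 52 mm gap between them. The 90 degree V runs along x at y = 0. Slot at its root: along x, 12 mm wide, floor 10 mm above the table. A seated barrel's axis is 52 mm above the table.
- v_left: The sloping steel faces (one on each V-block) on the jig's +y side, with the steel under them; rigid with the jig, same origin and axes. The faces rise at 45 degrees from y = 6 mm, 30 mm above the table, to y = 24 mm, 48 mm above the table.
- v_right: The same on the jig's -y side, mirrored; rigid with the jig, same origin and axes as the jig.
- plate: Loose guard plate of brown phenolic board, 90 (x) x 8 (y, thickness) x 80 mm (z), 80 g; origin at the centre of its lower edge, z up. It starts upright in the slot at the root of the V, along the jig's x, lower edge 10 mm and top edge 90 mm above the table. Pinch it across its thickness by the top edge.
- rack: Fixed aluminium rack, 120 x 56 x 31 mm (x, y, z); origin at the centre of its underside, on the table; z up. One open-ended slot along its x axis at y = 0, 16 mm wide, 25 mm deep (slot floor 6 mm above the table), in which the plate is to stand, its length along the slot, about centred.
- cradle: Fixed pale pink foam cradle, base 130 x 80 x 4 mm; origin at the centre of its underside, on the table; z up. Two saddles at x = -46..-28 and 28..46 mm, 22 mm high at their ridges (y = +-17..+-35), carry the barrel along x, its axis 34 mm above the table. Between the saddles only the 4 mm base lies under the barrel.
- lens: Loose lens barrel: rigid black cylinder with glass ends and narrow aluminium end rings, 40 mm diameter, 100 mm long, 100 to 160 g; origin at its centre, own x axis along the barrel (it may be rolled about x by any angle). It starts lying in the foam cradle along the cradle's x.
- carton: Bystander: loose cardboard carton 60 x 60 x 50 mm; origin at the centre of its underside. Leave alone.
- lampholder: Bystander: loose black round lamp holder, 56 mm across at the foot, 45 mm high; origin at the centre of its underside. Leave alone.
- relay: Bystander: loose small clear-cased relay 30 x 24 x 38 mm; origin at the centre of its underside. Leave alone.
Mind the look-alikes: they are no part of the job. Leave any blue or green look-alike of the lens alone.

How it is judged:
By the outcome, as a careful person would: the job done as asked, in the order asked, and still so for the second after the job is handed in, while the arm keeps its last pose, push and grip.
It also fails if it takes over 61 s, if anything falls off the work surface, if the arm or the gripper's body presses on something with over 40 N, if the wrist force passes 120 N, or if a joint passes its speed limit or range.

## Working session

There is one attempt and no reset: what is moved stays moved. The work goes in short steps, Python scripts to look and compute and a tool call to move; the robot and the scene stay as the last step left them, time stands still between calls to the robot, and variables do not carry over. Pictures are saved under pics/ and viewed, about 8 in all and at most 12, crops included, and the job is handed in when it is done.

Besides the shell and the picture viewer there is one more tool, called as name([rows], argument=value, ...), one row to a line, values as JSON. apply_moves: Moves the arm, as the interface text tells. Its arguments: {"type":"object","properties":{"steps":{"type":"array"},"claw":{"type":"number"},"force":{"type":"number"}},"required":["steps"]}

```bash
mkdir -p pics; cat > h.py <<'E'
import numpy as np, cv2
from workcell import telemetry, cams, workorder
from scipy.spatial.transform import Rotation as R
def state(): return telemetry.observe()
E
python3 - <<'E'
from h import *
s=state(); print({k:np.round(v,3) for k,v in s.items()})
for c in ["side","top"]:
    f=cams.grab_frame(c); cv2.imwrite(f"pics/{c}0.png",f["color"][:,:,::-1])
    print(c,f["mtx"],f["k1"],f["eye"],f["orientation"])
    for n in ["jig","plate","rack","cradle","lens","carton","lampholder","relay"]:
        print(n,[(np.round(d["uv"]),round(d["score"],2)) for d in cams.pinpoint(c,n)][:4],[(np.round(d["box"]),round(d["score"],2)) for d in cams.find_in(c,n)][:4])
im=np.vstack([cv2.imread("pics/top0.png")]);
print(cams.grab_frame("wrist")["T_tool_cam"])
E
```

```text
{'clock': np.float64(0.0), 'qpos': array([-1.282,  0.522, -0.036,  1.6  ,  0.021,  1.021, -0.113]), 'qd': array([ 0.001, -0.   , -0.001,  0.001, -0.001,  0.   ,  0.   ]), 'joint_efforts': array([-0.0000e+00, -9.2711e+01,  1.9800e+00, -3.6995e+01,  1.8000e-02,
        8.0000e-03, -0.0000e+00]), 'position': array([0.219, 0.585, 0.231]), 'tool_rot': array([-3.14 ,  0.   ,  2.783]), 'force': array([-0.001,  0.404,  0.327]), 'moment': array([-0.05 , -0.005,  0.007]), 'grip_width': np.float64(0.085)}
side [[415.27511141   0.         328.88221415]
 [  0.         415.27511141 200.50671465]
 [  0.           0.           1.        ]] -0.04843115615562923 [ 0.09799661 -0.45369643  0.72124247] [-2.36585349  0.01435713 -0.79667063]
jig [(array([348., 224.]), 0.77)] [(array([316., 206.,  68.,  41.]), 0.86), (array([222., 149.,  41.,  31.]), 0.16)]
plate [(array([348., 218.]), 0.87)] []
rack [(array([424., 314.]), 0.77)] [(array([390., 287.,  72.,  50.]), 0.9)]
cradle [(array([242., 176.]), 0.68)] [(array([217., 162.,  55.,  30.]), 0.88)]
lens [(array([284., 194.]), 0.95), (array([240., 164.]), 0.8
[... 838 characters left out ...]
5)]
cradle [(array([220., 228.]), 0.69)] [(array([202., 204.,  40.,  53.]), 0.77)]
lens [(array([193., 170.]), 0.72), (array([275., 221.]), 0.56)] [(array([256., 209.,  43.,  22.]), 0.97), (array([206., 210.,  22.,  40.]), 0.81), (array([181., 151.,  23.,  39.]), 0.55)]
carton [(array([244., 170.]), 0.72)] []
lampholder [(array([397., 170.]), 0.75)] [(array([390., 159.,  20.,  22.]), 0.62)]
relay [(array([333., 266.]), 0.6)] []
[[ 4.45619300e-04 -9.62085518e-01 -2.72747608e-01  6.80933370e-02]
 [ 9.99999824e-01  3.21762915e-04  4.98834001e-04 -4.02988883e-04]
 [-3.92160903e-04 -2.72747782e-01  9.62085492e-01 -1.42733934e-01]
 [ 0.00000000e+00  0.00000000e+00  0.00000000e+00  1.00000000e+00]]
```

```bash
python3 - <<'E'
import cv2
t=cv2.imread("pics/top0.png")[130:310,160:480]; t=cv2.resize(t,None,fx=2.5,fy=2.5,interpolation=3)
cv2.imwrite("pics/topc.png",t)
t=cv2.imread("pics/side0.png")[100:350,190:510]; t=cv2.resize(t,None,fx=2.4,fy=2.4,interpolation=3)
cv2.imwrite("pics/sidec.png",t)
E
```

```text
(no output)
```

View pics/topc.png

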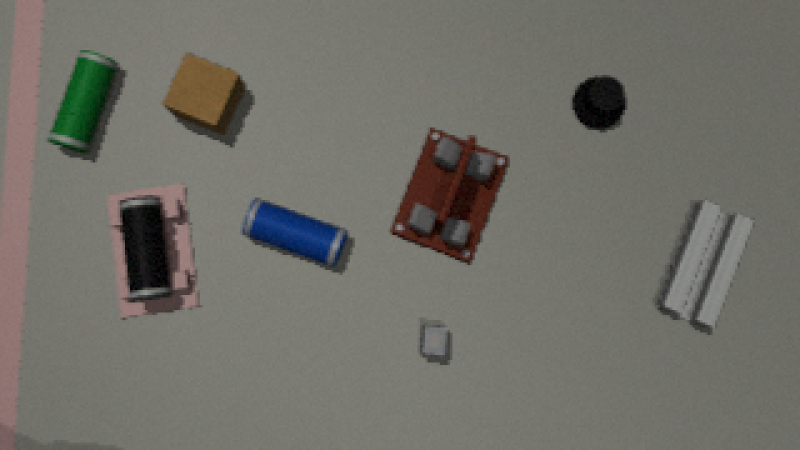

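View pics/sidec.png

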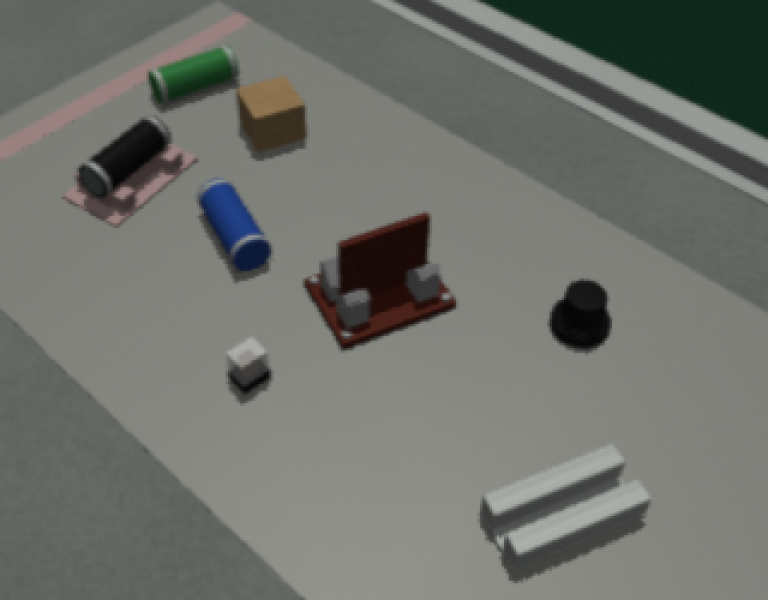

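```bash
cat >> h.py <<'E'
from scipy.optimize import least_squares
def campose(f,s=None):
    if "eye" in f: return R.from_euler("xyz",f["orientation"]).as_matrix(),np.array(f["eye"])
    Rt=R.from_euler("xyz",s["tool_rot"]).as_matrix(); T=np.array(f["T_tool_cam"])
    return Rt@T[:3,:3],np.array(s["position"])+Rt@T[:3,3]
def proj(P,f,s=None):
    C,e=campose(f,s); p=(np.atleast_2d(P)-e)@C; xy=p[:,:2]/p[:,2:]
    xy=xy*(1+f["k1"]*(xy**2).sum(1,keepdims=True)); K=f["mtx"]
    return xy@np.diag([K[0,0],K[1,1]])+K[:2,2]
def ray(uv,f,z,s=None):
    C,e=campose(f,s); K=np.array(f["mtx"]); d=(np.atleast_2d(uv)-K[:2,2])/[K[0,0],K[1,1]]; xy=d.copy()
    for _ in range(8): xy=d/(1+f["k1"]*(xy**2).sum(1,keepdims=True))
    D=np.c_[xy,np.ones(len(xy))]@C.T; return e+D*((z-e[2])/D[:,2])[:,None]
def place(L,q): # local points at pose x,y,yaw (base on table)
    return np.asarray(L)@R.from_euler("z",q[2]).as_matrix().T+[q[0],q[1],0]
def fit(L,uv,f,q0,s=None):
    r=least_squares(lambda q:(proj(place(L,q),f,s)-uv).ravel(),q0); return r.x,np.sqrt((r.fun**2).mean())
def totool(p,s): return R.from_euler("xyz",s["tool_rot"]).as_matrix().T@(np.asarray(p)-s["position"])*100
E
python3 - <<'E'
from h import *
f=cams.grab_frame("top"); g=lambda a: np.array(a)/2.5+[160,130]-.3
for n,uv,z in [("jig",[(433,128),(508,155),(470,262),(391,235)],.01),("rack",[(704,201),(752,216),(711,330),(662,304)],.031),("cradle",[(108,192),(185,184),(200,305),(122,318)],.004),("lens",[(140,200),(150,294)],.045),("blue",[(253,217),(340,248)],.03),("relay",[(434,340)],.03),("carton",[(204,93)],.05),("lamp",[(600,100)],.02),("green",[(84,100)],.03)]:
    P=ray(g(uv),f,z); print(n,np.round(P.mean(0),3),np.round(P[:,:2].tolist(),3).tolist(), "yaw",[round(float(np.arctan2(*(P[i]-P[j])[[1,0]])),3) for i,j in ((0,-1),(1,2))] if len(P)>3 else round(float(np.arctan2(*(P[0]-P[-1])[[1,0]])),3))
E
```

```text
jig [ 0.573 -0.035  0.01 ] [[0.645, -0.017], [0.616, -0.096], [0.502, -0.055], [0.53, 0.027]] yaw [-0.365, -0.345]
rack [ 0.502 -0.296  0.031] [[0.565, -0.296], [0.55, -0.345], [0.434, -0.297], [0.46, -0.248]] yaw [-0.421, -0.388]
cradle [0.514 0.274 0.004] [[0.574, 0.325], [0.583, 0.245], [0.457, 0.224], [0.443, 0.303]] yaw [0.161, 0.162]
lens [0.513 0.272 0.045] [[0.56, 0.28], [0.466, 0.265]] yaw 0.152
blue [0.53  0.123 0.03 ] [[0.546, 0.168], [0.514, 0.079]] yaw 1.235
relay [ 0.422 -0.017  0.03 ] [[0.422, -0.017]] yaw 0.0
carton [0.67  0.219 0.05 ] [[0.67, 0.219]] yaw 0.0
lamp [ 0.674 -0.193  0.02 ] [[0.674, -0.193]] yaw 0.0
green [0.667 0.346 0.03 ] [[0.667, 0.346]] yaw 0.0
```

apply_moves([
  [-4, -2, 0, 0],
  [-8, -4, 0, 0],
  [-12, -6, 0, 0],
  [-16, -8, 0, 0],
  [-20, -10, 0, 0],
  [-24, -12, 0, 0],
  [-28, -14, 0, 0],
  [-32, -16, 0, 0],
  [-36, -17.5, 0, 0],
  [-38.5, -19, 0, 0],
], claw=0)

```text
clock: 2.63
position: [0.506, 0.28, 0.2316]
tool_rot: [3.141, 0.0, 2.783]
force: [0.3, 0.6, 0.2]
grip_width: 0.0853
```

```bash
python3 - <<'E'
from h import *
s=state(); f=cams.grab_frame("wrist"); print(s["clock"],s["position"],s["tool_rot"],f["mtx"],f["k1"])
for n in ["cradle","lens"]: print(n,[(np.round(d["uv"],1),round(d["score"],2)) for d in cams.pinpoint("wrist",n)])
cv2.imwrite("pics/w1.png",f["color"][:,:,::-1])
import pickle; pickle.dump((f,s),open("w1.pkl","wb"))
E
```

```text
2.6333 [0.5060273  0.28003009 0.23155403] [3.14102805e+00 3.20971962e-04 2.78294686e+00] [[299.84722191   0.         320.61626701]
 [  0.         299.84722191 198.69823919]
 [  0.           0.           1.        ]] -0.01574271164619453
cradle [(array([315.3, 178.1]), 0.63)]
lens [(array([317.5, 178.8]), 0.91), (array([413.3, 264.7]), 0.84), (array([214.9, 233.2]), 0.57)]
```

View pics/w1.png

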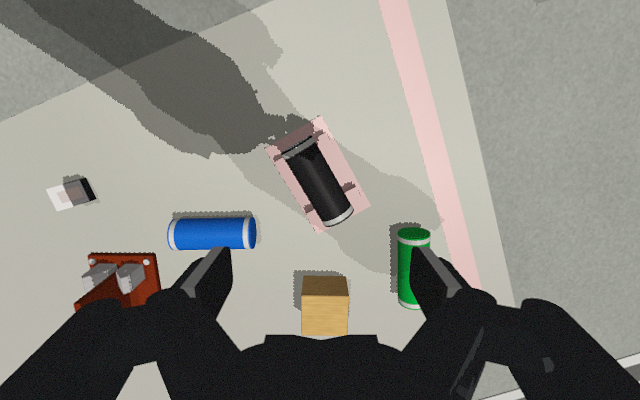

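```bash
python3 - <<'E'
from h import *
import pickle; f,s=pickle.load(open("w1.pkl","rb"))
L=[(-.065,.04,.004),(-.065,-.04,.004),(.065,-.04,.004),(.065,.04,.004)]
uv0=np.array([(265,147),(318,117),(370,205),(317,233)])
for k in range(4):
    q,e=fit(L,np.roll(uv0,k,0),f,[.514,.274,.16],s); print(q,e)
for d in ((317.5,178.8),): print(ray([d],f,.034,s))
E
```

```text
[0.51584868 0.27196424 0.2039896 ] 43.71098328482465
[ 0.52057036  0.26873127 -0.34201895] 58.47223424620246
[ 0.51584861  0.27196429 -2.93748277] 43.710983286798324
[0.52055919 0.26871751 2.79597054] 58.47223415171296
[[0.50892403 0.27495644 0.034     ]]
```

apply_moves([
  [-2, -3.2, 0, 0],
  [-4, -6.4, 0, 0],
  [-6, -9.6, 0, 0],
  [-8, -12.8, 0, 0],
  [-10, -16, 0, 0],
  [-12, -19.2, 0, 0],
  [-14, -22.4, 0, 0],
  [-16, -25.5, 0, 0],
  [-17.3, -27.1, 0, 0],
  [-17.3, -27.1, 0, 0],
])

```text
clock: 3.62
position: [0.572, -0.0372, 0.2314]
tool_rot: [-3.14, 0.001, 2.778]
force: [-0.0, 0.7, 0.7]
grip_width: 0.0857
```

```bash
python3 - <<'E'
from h import *
s=state(); f=cams.grab_frame("wrist"); print(s["clock"],s["position"],s["tool_rot"])
for n in ["jig","plate"]: print(n,[(np.round(d["uv"],1),round(d["score"],2)) for d in cams.pinpoint("wrist",n)])
cv2.imwrite("pics/w2.png",cv2.resize(f["color"][:300,170:470,::-1],None,fx=2,fy=2))
import pickle; pickle.dump((f,s),open("w2.pkl","wb"))
E
```

```text
3.6167 [ 0.5720223  -0.03718079  0.2313921 ] [-3.14033306e+00  1.04921887e-03  2.77819153e+00]
jig [(array([321.9, 170.2]), 0.67)]
plate [(array([320.4, 174.8]), 0.63)]
```

View pics/w2.png

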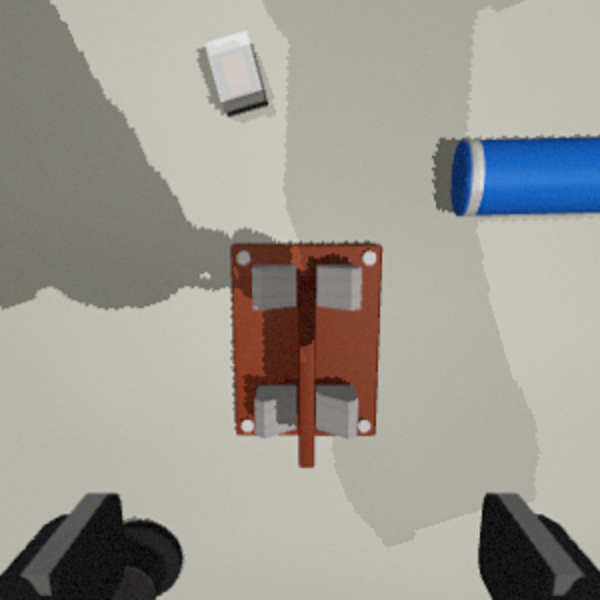

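```bash
python3 - <<'E'
from h import *
import pickle; f,s=pickle.load(open("w2.pkl","rb"))
c=lambda a:np.array(a)/2.+[170,0]-.25
L=[(-.06,-.045,.01),(-.06,.045,.01),(.06,.045,.01),(.06,-.045,.01)]
q,e=fit(L,c([(232,243),(382,243),(376,436),(236,436)]),f,[.573,-.035,-.355],s); print("jig",q,e)
P=[(-.045,-.004,.09),(-.045,.004,.09),(.045,.004,.09),(.045,-.004,.09)]
print((proj(place(P,q),f,s)-[170,0])*2)
print("plate end",ray(c([(307,466)]),f,.09,s), place([(.045,0,.09)],q))
S=[(sx*.058,sy*.0,.09) for sx in(-1,1) for sy in (0,)]
f,s=pickle.load(open("w1.pkl","rb"))
L=[(-.065,-.04,.004),(-.065,.04,.004),(.065,.04,.004),(.065,-.04,.004)]
q,e=fit(L,np.array([(265,147),(318,117),(370,205),(317,233)]),f,[.514,.274,.16],s); print("cradle",q,e)
E
```

```text
jig [ 0.57354104 -0.0351648  -0.36481882] 0.37326720921686063
[[298.96638966 280.12968167]
 [316.10505295 280.16442157]
 [314.5770959  460.11475879]
 [298.81886217 460.08275334]]
plate end [[ 0.61830166 -0.05235357  0.09      ]] [[ 0.61557952 -0.0512199   0.09      ]]
cradle [0.51363659 0.27374177 0.1653531 ] 1.3573605828607038
```

apply_moves([
  [0, 0.2, 3.5, 0],
  [0, 0.2, 7, 0],
  [0, 0.2, 10.5, 0],
  [0, 0.2, 13.5, 0],
  [0, 0.2, 15.5, 0],
  [0, 0.2, 16.7, 0],
  [0, 0.2, 17.3, 0],
  [0, 0.2, 17.5, 0],
  [0, 0.2, 17.5, 0],
  [0, 0.2, 17.5, 0],
])

```text
clock: 4.6
position: [0.5728, -0.0309, 0.0575]
tool_rot: [3.141, 0.001, 2.783]
force: [-0.7, -1.1, -0.7]
grip_width: 0.0856
```

apply_moves([
  [0, 0, 0, 0],
  [0, 0, 0, 0],
  [0, 0, 0, 0],
  [0, 0, 0, 0],
  [0, 0, 0, 0],
  [0, 0, 0, 0],
  [0, 0, 0, 0],
  [0, 0, 0, 0],
  [0, 0, 0, 0],
  [0, 0, 0, 0],
], claw=1, force=50)

```text
clock: 5.43
position: [0.5719, -0.0319, 0.0563]
tool_rot: [-3.141, -0.0, 2.782]
force: [-1.6, -5.2, 2.3]
grip_width: 0.0077
```

apply_moves([
  [0, -0.2, 0, 0],
  [0, -0.2, -1, 0],
  [0, -0.2, -3, 0],
  [0, -0.2, -6, 0],
  [0, -0.2, -9.5, 0],
  [0, -0.2, -13, 0],
  [-0.5, -2.5, -16, 0],
  [-1.5, -6, -17, 0],
  [-2.3, -9.5, -17, 0],
  [-2.7, -13, -17, 0],
])

```text
clock: 6.27
position: [0.5522, -0.1635, 0.2281]
tool_rot: [3.141, 0.003, 2.784]
force: [1.2, -0.1, -0.5]
grip_width: 0.0076
```

apply_moves([
  [0, 0, 0, 0],
  [0, 0, 0, 0],
  [0, 0, 0, 0],
  [0, 0, 0, 0],
  [0, 0, 0, 0],
  [0, 0, 0, 0],
  [0, 0, 0, 0],
  [0, 0, 0, 0],
  [0, 0, 0, 0],
  [0, 0, 0, 0],
])

```text
clock: 7.1
position: [0.5518, -0.1622, 0.2263]
tool_rot: [-3.142, -0.0, 2.783]
force: [-0.6, -0.2, -0.6]
grip_width: 0.0075
```

```bash
python3 - <<'E'
from h import *
s=state(); f=cams.grab_frame("wrist"); print(s["clock"],s["position"],s["tool_rot"],s["grip_width"])
print([(np.round(d["uv"],1),round(d["score"],2)) for d in cams.pinpoint("wrist","rack")])
print(proj(place([(x,y,.031) for x in(-.06,.06) for y in(-.028,-.008,.008,.028)],[.502,-.296,-.405]),f,s).round())
cv2.imwrite("pics/w3.png",cv2.resize(f["color"][20:320,0:400,::-1],None,fx=2,fy=2))
import pickle; pickle.dump((f,s),open("w3.pkl","wb"))
E
```

```text
7.1 [ 0.55181291 -0.16224397  0.22630733] [-3.14153829e+00 -1.08011567e-05  2.78288007e+00] 0.007515012470990872
[(array([204. , 174.1]), 0.75)]
[[168. 121.]
 [186. 122.]
 [201. 122.]
 [219. 123.]
 [177. 224.]
 [193. 224.]
 [207. 225.]
 [223. 226.]]
```

View pics/w3.png

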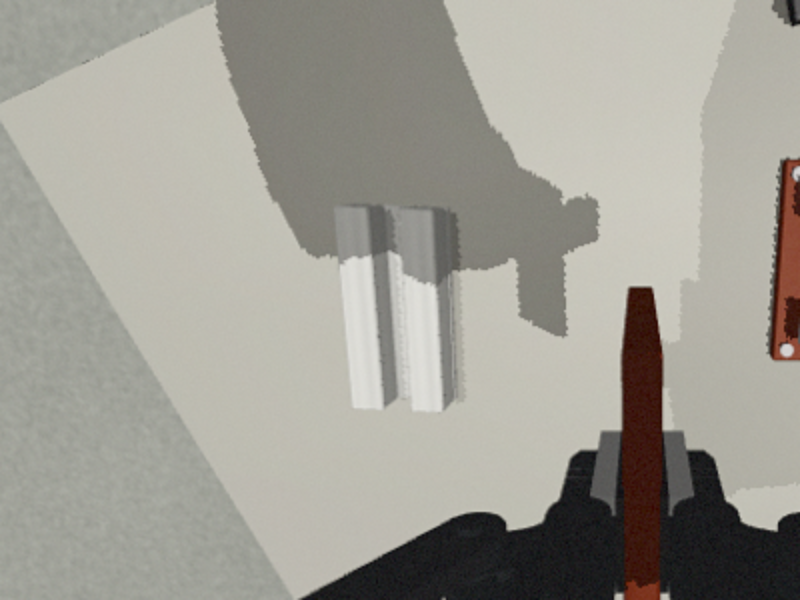

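```bash
python3 - <<'E'
from h import *
import pickle; f,s=pickle.load(open("w3.pkl","rb"))
c=lambda a:np.array(a)/2.+[0,20]-.25
L=[(x,y,.031) for x in(-.06,.06) for y in(-.028,-.008,.008,.028)]
uv=c([(336,206),(368,206),(399,208),(434,208),(353,409),(383,409),(413,411),(443,411)])
q,e=fit(L,uv,f,[.502,-.296,-.405],s); print("rack",q,e); print(proj(place(L,q),f,s)-uv)
# plate near/far bottom end
print("plate near-bottom", c([(640,288)]), proj(s["position"]+R.from_euler("z",s["tool_rot"][2]).apply([[.045,0,-.046],[-.045,0,-.046],[.045,0,.034]]),f,s))
d=totool([q[0],q[1],.0],s); print(d, "turn",-(q[2]+np.pi-s["tool_rot"][2]))
E
```

```text
rack [ 0.50224465 -0.29778973 -0.40308548] 0.7415290975761997
[[-1.44023044 -1.02414712]
 [ 0.73698498 -0.25570507]
 [-0.20536998 -0.63414588]
 [ 0.50590889  0.15101932]
 [-0.59182127  0.04746524]
 [ 0.97049028  0.76386384]
 [-0.76894719  0.33516278]
 [ 0.81593987  1.04684695]]
plate near-bottom [[319.75 163.75]] [[321.12859557 152.02072062]
 [321.01249942 279.52909226]
 [321.55744344 178.58749792]]
[ -0.11751479 -14.43077927  22.63151585] turn 0.04437290102136471
```

```bash
python3 - <<'E'
from h import *
import pickle; f,s=pickle.load(open("w3.pkl","rb"))
for r,z in ((163.75,-.046),(197,.034)): print(totool(ray([(320.5,r)],f,s["position"][2]+z,s)[0],s))
print(totool([.6155+.0027,-.0523,.09],dict(position=np.array([.5719,-.0339,.09]),tool_rot=[np.pi,0,2.783])))
E
```

```text
[ 3.75982831 -0.03889866  4.60004273]
[ 3.79320386 -0.03906093 -3.39995691]
[-4.98125385e+00 -9.80309000e-02 -1.20053228e-17]
```

apply_moves([
  [0.1, -3.5, 0, 0.02],
  [0.2, -7, 0, 0.044],
  [0.4, -10.5, 0, 0.044],
  [0.5, -13.5, 1, 0.044],
  [0.5, -14.4, 4, 0.044],
  [0.5, -14.4, 7.5, 0.044],
  [0.5, -14.4, 10.5, 0.044],
  [0.5, -14.4, 12.2, 0.044],
  [0.5, -14.4, 12.6, 0.044],
  [0.5, -14.4, 12.6, 0.044],
])

```text
clock: 8.03
position: [0.4961, -0.2953, 0.0996]
tool_rot: [-3.142, -0.002, 2.739]
force: [0.5, 0.9, 1.3]
grip_width: 0.0077
```

```bash
python3 - <<'E'
from h import *
s=state(); f=cams.grab_frame("wrist"); print(s["clock"],s["position"],s["tool_rot"],s["grip_width"])
q=[.50224,-.29779,-.40309]
print("rack pred",proj(place([(-.06,y,.031) for y in(-.028,-.008,.008,.028)],q),f,s).round(1)-[200,0])
print(totool([q[0],q[1],.052],s), -(q[2]+np.pi-s["tool_rot"][2]))
cv2.imwrite("pics/w4.png",cv2.resize(f["color"][:230,200:460,::-1],None,fx=2.5,fy=2.5))
E
```

```text
8.0333 [ 0.49609759 -0.29526334  0.09955385] [-3.14155670e+00 -1.81893473e-03  2.73865116e+00] 0.007687276629202144
rack pred [[ 80.7 136. ]
 [109.6 136. ]
 [132.7 136.1]
 [161.6 136.1]]
[-0.67277274  0.0085999   4.75416931] 0.00014850521121845262
```

View pics/w4.png

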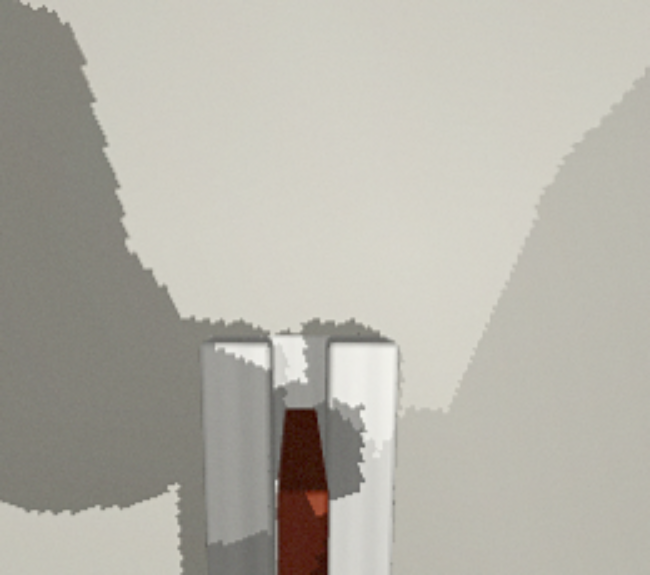

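apply_moves([
  [0, 0, 1, 0],
  [0, 0, 2, 0],
  [0, 0, 3, 0],
  [0, 0, 3.8, 0],
  [0, 0, 4.2, 0],
  [0, 0, 4.4, 0],
  [0, 0, 4.55, 0],
  [0, 0, 4.65, 0],
  [0, 0, 4.65, 0],
  [0, 0, 4.65, 0],
])

```text
clock: 8.92
position: [0.4967, -0.2955, 0.0541]
tool_rot: [-3.142, 0.0, 2.739]
force: [0.1, -0.1, -0.7]
grip_width: 0.0075
```

apply_moves([
  [0, 0, 0.05, 0],
  [0, 0, 0.1, 0],
  [0, 0, 0.15, 0],
  [0, 0, 0.2, 0],
  [0, 0, 0.2, 0],
  [0, 0, 0.2, 0],
  [0, 0, 0.2, 0],
  [0, 0, 0.2, 0],
  [0, 0, 0.2, 0],
  [0, 0, 0.2, 0],
])

```text
clock: 9.75
position: [0.4966, -0.2955, 0.0523]
tool_rot: [3.142, 0.0, 2.739]
force: [-3.1, 1.9, 8.8]
grip_width: 0.007
```

apply_moves([
  [0, 0, 0, 0],
  [0, 0, 0, 0],
  [0, 0, 0, 0],
  [0, 0, 0, 0],
  [0, 0, 0, 0],
  [0, 0, -1, 0],
  [0, 0, -3, 0],
  [0, 0, -6, 0],
  [0, 0, -9.5, 0],
  [0, 0, -13, 0],
], claw=0.55)

```text
clock: 10.58
position: [0.4961, -0.2953, 0.1838]
tool_rot: [-3.142, -0.0, 2.739]
force: [0.5, -0.3, 0.2]
grip_width: 0.0386
```

```bash
python3 - <<'E'
from h import *
s=state(); f=cams.grab_frame("wrist"); print(s["clock"],s["position"],s["tool_rot"],s["grip_width"])
g=cams.grab_frame("side")
a=cv2.resize(f["color"][60:300,220:420,::-1],None,fx=2,fy=2); b=cv2.resize(g["color"][250:350,380:480,::-1],(400,400),interpolation=3)
o=np.zeros((480,800,3),np.uint8); o[:,:400]=a; o[:400,400:]=b
cv2.imwrite("pics/p5.png",o)
print("to cradle/lens",totool([.5136,.2737,.034],s),"turn",-(.1653+np.pi/2*0-s["tool_rot"][2]))
print(proj(s["position"],f,s))
E
```

```text
10.5833 [ 0.49607699 -0.29526869  0.18380943] [-3.14152159e+00 -4.95013569e-04  2.73852498e+00] 0.03863056256630924
to cradle/lens [20.69804891 53.02566254 14.98742212] turn 2.5732249828629126
[[321.13656271 249.77693127]]
```

View pics/p5.png

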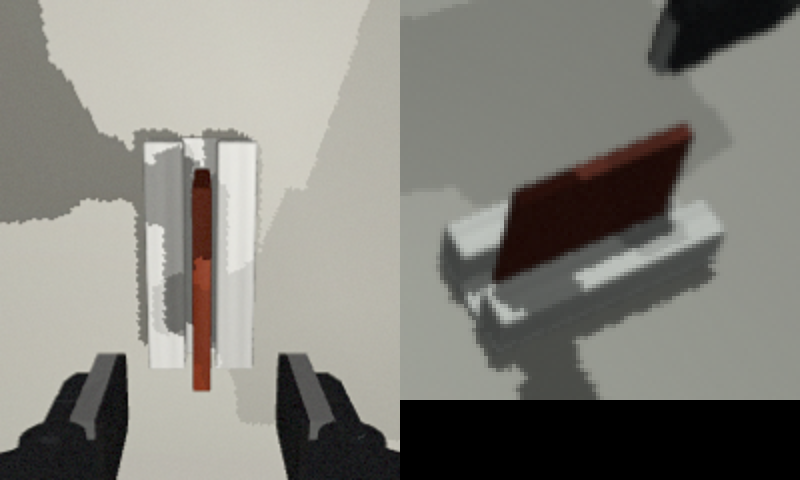

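apply_moves([
  [1.3, 3.4, -1.6, 0],
  [2.8, 7.2, -1.6, -0.1],
  [4.2, 11, -1.6, -0.2],
  [5.7, 14.7, -1.6, -0.3],
  [7.2, 18.4, -1.6, -0.4],
  [8.6, 22.1, -1.6, -0.5],
  [10.1, 25.8, -1.6, -0.568],
  [11.5, 29.5, -1.6, -0.568],
  [13, 33.2, -1.6, -0.568],
  [14.4, 36.9, -1.6, -0.568],
], claw=0)

```text
clock: 11.52
position: [0.5083, 0.1023, 0.1985]
tool_rot: [-3.141, 0.001, -2.977]
force: [1.4, -0.3, 0.1]
grip_width: 0.0854
```

```bash
python3 - <<'E'
from h import *
s=state(); print(s["qpos"].round(2),totool([.5136,.2737,.034],s),"turn",-(.1653+np.pi-s["tool_rot"][2]))
E
```

```text
[-0.28  0.39 -0.05  1.91  0.03  0.83  1.4 ] [-3.32855244 16.82099469 16.44605476] turn -6.283547096989498
```

apply_moves([
  [-0.8, 4, 0, 0],
  [-1.6, 8, 0, 0],
  [-2.4, 12, 0, 0],
  [-3, 15.2, 0, 0],
  [-3.35, 16.7, 0, 0],
  [-3.35, 17, 0, 0],
  [-3.35, 17, 0, 0],
  [-3.35, 17, 0, 0],
  [-3.35, 17, 0, 0],
  [-3.35, 17, 0, 0],
])

```text
clock: 12.35
position: [0.5141, 0.2723, 0.198]
tool_rot: [-3.141, 0.0, -2.978]
force: [-0.3, -0.1, 0.5]
grip_width: 0.0856
```

```bash
python3 - <<'E'
from h import *
import pickle
s=state(); f=cams.grab_frame("wrist"); pickle.dump((f,s),open("w6.pkl","wb")); print(s["clock"],s["position"],s["tool_rot"])
q=[.5136,.2737,.1653]
L=[(x,y,.004) for x in(-.065,.065) for y in(-.04,.04)]+[(x,y,.034) for x in(-.05,.05) for y in(-.02,.02)]
uv=proj(place(L,q),f,s); print(uv.round(1))
o=0
im=cv2.resize(f["color"][60:310,220:420,::-1],None,fx=2.4,fy=2.4,interpolation=3)
cv2.imwrite("pics/w6.png",im)
print(((uv-[220,60])*2.4).round())
E
```

```text
12.35 [0.51414701 0.27230526 0.19803269] [-3.14119655e+00  1.18097795e-04 -2.97821850e+00]
[[285.8 116.8]
 [359.5 116.7]
 [289.3 228.8]
 [355.9 228.7]
 [302.8 132.5]
 [342.8 132.5]
 [304.5 226.1]
 [341.1 226. ]]
[[158. 136.]
 [335. 136.]
 [166. 405.]
 [326. 405.]
 [199. 174.]
 [295. 174.]
 [203. 399.]
 [291. 399.]]
```

View pics/w6.png

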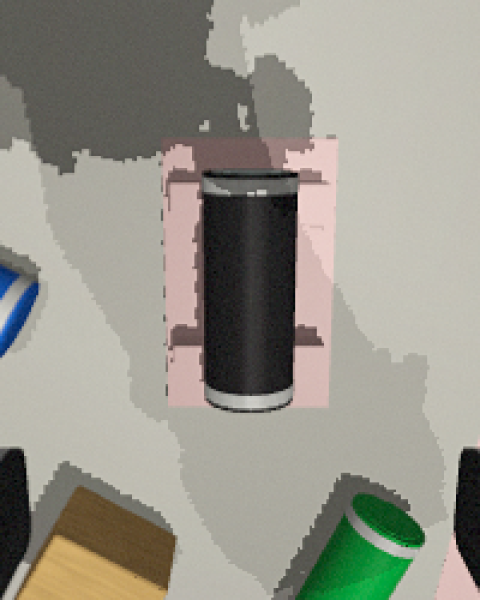

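apply_moves([
  [0, 0.25, 3.5, 0],
  [0, 0.25, 7, 0],
  [0, 0.25, 10.5, 0],
  [0, 0.25, 13.5, 0],
  [0, 0.25, 16, 0],
  [0, 0.25, 17.5, 0],
  [0, 0.25, 18.3, 0],
  [0, 0.25, 18.6, 0],
  [0, 0.25, 18.6, 0],
  [0, 0.25, 18.6, 0],
])

```text
clock: 13.23
position: [0.514, 0.2763, 0.0128]
tool_rot: [3.141, 0.001, -2.977]
force: [-0.8, -0.2, 0.4]
grip_width: 0.0852
```

apply_moves([
  [0, 0, 0, 0],
  [0, 0, 0, 0],
  [0, 0, 0, 0],
  [0, 0, 0, 0],
  [0, 0, 0, 0],
  [0, 0, 0, 0],
  [0, 0, 0, 0],
  [0, 0, 0, 0],
  [0, 0, 0, 0],
  [0, 0, 0, 0],
], claw=1, force=70)

```text
clock: 14.07
position: [0.5137, 0.2763, 0.0125]
tool_rot: [3.141, 0.001, -2.976]
force: [-2.7, -0.8, 9.2]
grip_width: 0.0382
```

apply_moves([
  [0, 0, -0.5, 0],
  [0, 0, -1.5, 0],
  [0, 0, -3.5, 0],
  [0, 0, -6, 0],
  [0, 0, -9, 0],
  [0, 0, -12, 0],
  [0, 0, -15, 0],
  [0, -2, -15.7, 0.05],
  [0, -5, -15.7, 0.1],
  [-0.2, -9, -15.7, 0.2],
])

```text
clock: 14.9
position: [0.5298, 0.1888, 0.1702]
tool_rot: [3.14, 0.001, 3.108]
force: [1.4, 0.7, -1.6]
grip_width: 0.0382
```

apply_moves([
  [-0.7, -4.1, 0, 0.12],
  [-1.4, -8, 0, 0.22],
  [-2.2, -12, 0, 0.33],
  [-3, -15.9, 0, 0.33],
  [-3.9, -19.5, 0, 0.33],
  [-4.6, -21.6, 0, 0.33],
  [-5.1, -22.1, 0, 0.33],
  [-5.1, -22.1, 0, 0.33],
  [-5.1, -22.1, 0, 0.33],
  [-5.1, -22.1, 0, 0.33],
])

```text
clock: 15.73
position: [0.5731, -0.0335, 0.1689]
tool_rot: [3.141, -0.0, 2.778]
force: [0.4, 0.1, -0.6]
grip_width: 0.0387
```

```bash
python3 - <<'E'
from h import *
import pickle
s=state(); f=cams.grab_frame("wrist"); pickle.dump((f,s),open("w7.pkl","wb")); print(s["clock"],s["position"],s["tool_rot"],s["force"],s["moment"],s["grip_width"])
q=[.57354,-.03516,-.36482]
print("to jig",totool([q[0],q[1],.0305],s),"turn",-(q[2]+np.pi-s["tool_rot"][2]))
T=R.from_euler("xyz",s["tool_rot"]).as_matrix()
L=place([(x,y,.01) for x in(-.06,.06) for y in(-.045,.045)],q)
A=s["position"]+np.array([(x,y,-.0215) for x in(-.05,.05) for y in(-.02,.02)])@T.T
uv=proj(np.r_[L,A],f,s); print(((uv-[200,0])*2.4).round())
cv2.imwrite("pics/w7.png",cv2.resize(f["color"][:250,200:440,::-1],None,fx=2.4,fy=2.4,interpolation=3))
E
```

```text
15.7333 [ 0.57312906 -0.03351077  0.16888918] [ 3.14108717e+00 -4.12302536e-04  2.77812417e+00] [ 0.40343619  0.10332791 -0.63424016] [-0.02038539 -0.06033267 -0.02335619] 0.03872682382774225
to jig [-0.10274795 -0.14653464 13.83880464] turn 0.0013515190670041477
[[176. 296.]
 [397. 297.]
 [187. 570.]
 [386. 570.]
 [195. 864.]
 [387. 864.]
 [173. 384.]
 [410. 384.]]
```

View pics/w7.png

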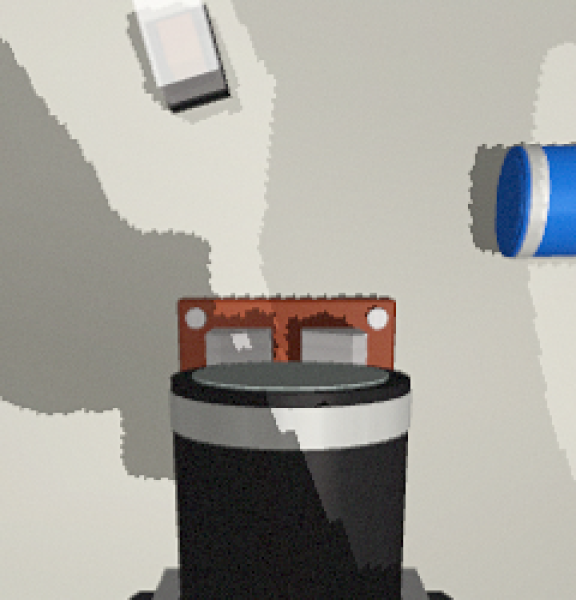

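apply_moves([
  [-0.1, -0.15, 1, 0],
  [-0.1, -0.15, 3.5, 0],
  [-0.1, -0.15, 6.5, 0],
  [-0.1, -0.15, 9, 0],
  [-0.1, -0.15, 11, 0],
  [-0.1, -0.15, 12.3, 0],
  [-0.1, -0.15, 13, 0],
  [-0.1, -0.15, 13.3, 0],
  [-0.1, -0.15, 13.3, 0],
  [-0.1, -0.15, 13.3, 0],
])

```text
clock: 16.62
position: [0.5744, -0.0366, 0.0366]
tool_rot: [3.141, 0.001, 2.777]
force: [0.1, -0.1, -0.8]
grip_width: 0.0385
```

apply_moves([
  [0, 0, 0.05, 0],
  [0, 0, 0.1, 0],
  [0, 0, 0.15, 0],
  [0, 0, 0.2, 0],
  [0, 0, 0.25, 0],
  [0, 0, 0.3, 0],
  [0, 0, 0.3, 0],
  [0, 0, 0.3, 0],
  [0, 0, 0.3, 0],
  [0, 0, 0.3, 0],
])

```text
clock: 17.45
position: [0.5738, -0.0366, 0.0328]
tool_rot: [-3.142, -0.0, 2.777]
force: [-0.0, 0.5, -2.3]
grip_width: 0.0383
```

apply_moves([
  [0, 0.1, 0, 0],
  [0, 0.15, 0, 0],
  [0, 0.15, 0.05, 0],
  [0, 0.15, 0.1, 0],
  [0, 0.15, 0.15, 0],
  [0, 0.15, 0.15, 0],
  [0, 0.15, 0.15, 0],
  [0, 0.15, 0.15, 0],
  [0, 0.15, 0.15, 0],
  [0, 0.15, 0.15, 0],
])

```text
clock: 18.28
position: [0.5744, -0.0352, 0.0313]
tool_rot: [-3.142, 0.0, 2.777]
force: [-0.0, -0.9, -2.1]
grip_width: 0.0382
```

apply_moves([
  [0, 0, 0.03, 0],
  [0, 0, 0.06, 0],
  [0, 0, 0.09, 0],
  [0, 0, 0.1, 0],
  [0, 0, 0.1, 0],
  [0, 0, 0.1, 0],
  [0, 0, 0.1, 0],
  [0, 0, 0.1, 0],
  [0, 0, 0.1, 0],
  [0, 0, 0.1, 0],
])

```text
clock: 19.12
position: [0.5744, -0.0356, 0.0308]
tool_rot: [-3.141, 0.0, 2.776]
force: [-4.2, -0.9, 9.3]
grip_width: 0.0388
```

apply_moves([
  [0, 0, 0.02, 0],
  [0, 0, 0.03, 0],
  [0, 0, 0.03, 0],
  [0, 0, 0.03, 0],
  [0, 0, 0.03, 0],
  [0, 0, 0.03, 0],
  [0, 0, 0.03, 0],
  [0, 0, 0.03, 0],
  [0, 0, 0.03, 0],
  [0, 0, 0.03, 0],
])

```text
clock: 19.95
position: [0.5744, -0.0356, 0.0308]
tool_rot: [-3.141, 0.0, 2.776]
force: [-5.5, -2.0, 16.0]
grip_width: 0.0386
```

```bash
python3 - <<'E'
from h import *
A=[]
for i in range(6):
    cams.grab_frame("wrist"); s=state(); A.append(np.r_[s["force"],s["moment"]])
A=np.array(A); print(A.round(2)); m=A.mean(0); Z=R.from_euler("z",-.365).inv()
print("jig-frame F",Z.apply(m[:3]).round(2),"M",Z.apply(m[3:]).round(3),s["position"],s["clock"])
E
```

```text
[[-4.870e+00 -1.520e+00  1.585e+01 -2.600e-01  1.080e+00  4.000e-02]
 [-4.810e+00 -1.990e+00  1.654e+01 -2.600e-01  1.130e+00 -2.000e-02]
 [-5.750e+00 -2.000e-01  1.616e+01 -2.200e-01  1.090e+00  2.000e-02]
 [-5.040e+00 -1.980e+00  1.568e+01 -2.800e-01  1.090e+00 -1.000e-02]
 [-5.780e+00 -1.930e+00  1.606e+01 -2.700e-01  1.080e+00  1.000e-02]
 [-4.230e+00 -1.880e+00  1.654e+01 -2.400e-01  1.070e+00  1.000e-02]]
jig-frame F [-4.18 -3.29 16.14] M [-0.629  0.928  0.008] [ 0.57443435 -0.0356248   0.03075123] 20.25
```

apply_moves([
  [0.01, -0.01, 0, 0],
  [0.02, -0.015, 0, 0],
  [0.02, -0.015, 0, 0],
  [0.02, -0.015, 0, 0],
  [0.02, -0.015, 0, 0],
  [0.02, -0.015, 0, 0],
  [0.02, -0.015, 0, 0],
  [0.02, -0.015, 0, 0],
  [0.02, -0.015, 0, 0],
  [0.02, -0.015, 0, 0],
])

```text
clock: 21.08
position: [0.5744, -0.0357, 0.0308]
tool_rot: [3.142, 0.001, 2.776]
force: [-4.4, -1.3, 14.1]
grip_width: 0.0386
```

```bash
cat > ft.py <<'E'
from h import *
A=[]
for i in range(5):
    cams.grab_frame("wrist"); s=state(); A.append(np.r_[s["force"],s["moment"]])
m=np.mean(A,0); Z=R.from_euler("z",-.365).inv()
print("jig-frame F",Z.apply(m[:3]).round(2),"M",Z.apply(m[3:]).round(3),s["position"],s["clock"],s["grip_width"])
E
python3 ft.py
```

```text
jig-frame F [-3.05 -3.12 14.66] M [-0.488  0.65   0.01 ] [ 0.57442722 -0.03563324  0.03074047] 21.3333 0.03784571521210446
```

apply_moves([
  [0.02, -0.02, 0, 0],
  [0.04, -0.04, 0.005, 0],
  [0.05, -0.06, 0.01, 0],
  [0.05, -0.06, 0.01, 0],
  [0.05, -0.06, 0.01, 0],
  [0.05, -0.06, 0.01, 0],
  [0.05, -0.06, 0.01, 0],
  [0.05, -0.06, 0.01, 0],
  [0.05, -0.06, 0.01, 0],
  [0.05, -0.06, 0.01, 0],
])

```text
clock: 22.17
position: [0.5744, -0.0357, 0.0308]
tool_rot: [3.141, 0.002, 2.777]
force: [-0.3, 0.3, 13.1]
grip_width: 0.0384
```

```bash
python3 ft.py
```

```text
jig-frame F [-0.35  0.09 12.29] M [ 0.071  0.107 -0.039] [ 0.57441989 -0.03563671  0.0307603 ] 22.4167 0.03834560749634831
```

apply_moves([
  [0, 0, 0.005, 0],
  [0.005, 0, 0.01, 0],
  [0.005, 0, 0.01, 0],
  [0.005, 0, 0.01, 0],
  [0.005, 0, 0.01, 0],
  [0.005, 0, 0.01, 0],
  [0.005, 0, 0.01, 0],
  [0.005, 0, 0.01, 0],
  [0.005, 0, 0.01, 0],
  [0.005, 0, 0.01, 0],
])

```text
clock: 23.25
position: [0.5745, -0.0357, 0.0307]
tool_rot: [3.141, 0.002, 2.777]
force: [0.5, 0.1, 13.8]
grip_width: 0.0383
```

```bash
python3 ft.py; python3 - <<'E'
from h import *
s=state(); g=cams.grab_frame("side"); f=cams.grab_frame("wrist")
a=cv2.resize(g["color"][180:350,290:480,::-1],(400,358),interpolation=3); b=cv2.resize(f["color"][:250,180:460,::-1],(400,357))
cv2.imwrite("pics/p8.png",np.hstack([a[:357],b]))
q=[.57354,-.03516,-.36482]; print(((proj(place([(x,y,.01) for x in(-.06,) for y in(-.045,.045)]+[(-.05,-.02,.052),(-.05,.02,.052)],q),f,s)-[180,0])*1.4286).round())
E
```

```text
jig-frame F [-0.94 -0.15 14.16] M [ 0.028  0.169 -0.046] [ 0.57444438 -0.03568491  0.03076039] 23.5 0.03858585184674006
[[ 81. 182.]
 [323. 182.]
 [132. 225.]
 [273. 225.]]
```

View pics/p8.png

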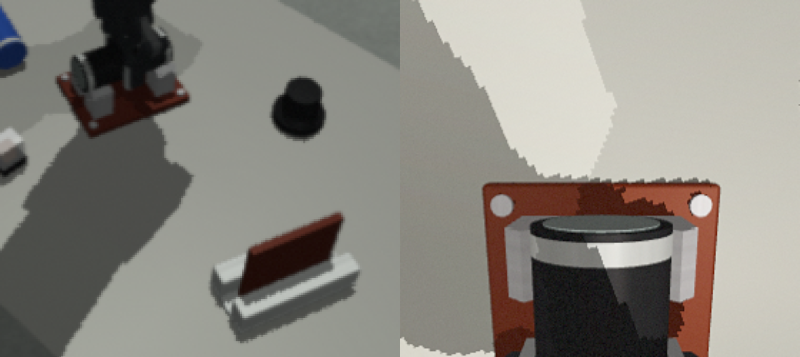

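```bash
python3 -c "
from h import *
print(workorder.job_done()); s=state(); print(s['clock'],s['force'],s['grip_width'])"
```

```text
the job is handed in; nothing more can be done
None
the job is handed in; nothing more can be done
```

The job is handed in at about 23.6 s, well under the 61 s limit. There was no verdict and no force reading after hand-in.

- **Guard plate:** I slid it up out of the jig and stood it in the rack slot. The pictures show it upright and about centred along the slot.
- **Lens barrel:** I took the black barrel from the pink cradle, not the blue or green ones. It lies lengthwise in the V, still gripped and pressed down.
- **Press force:** The last reading was 14.2 N down. Adding the barrel's estimated 1.3 N weight gives about 15 N on the faces.
- **Evenness:** The side force across the V was -0.15 N, so both faces carry nearly the same load. At first contact it was about 3 N, and small sideways corrections removed it.
- **Remaining differences:** The barrel sits about 1–1.5 mm off centre along the V, which I left. About 0.9 N of force also remains along the barrel.
- **Bystanders:** I never touched the carton, lamp holder, relay or look-alikes. I did not re-check their positions at the end.

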